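# Hang two shelf brackets in a slotted upright

## Task

Take the two shelf brackets out of their stand and hang both on the slotted upright: the long bracket in the lower pair of slots and the short one in the upper pair. Hook each in and press it fully down until it clicks past the roller catch and sits home, level and square to the face, then let go; do not knock or shift the stock standing around.

Things in the scene. Friction and masses are not known exactly. Their poses are not given: they have to be found in the camera images.
- upright: white steel slotted upright, a channel open at the back, 60 mm wide, 45 deep, 355 tall, on a dark foot plate 250 x 60 x 8 mm (x = -80 to 170 mm). Fixed. Origin on the table on its middle line, 100 mm in front of the slotted face; x points square into the face, z up. Two pairs of slots, one above the other; a bracket in the upper pair bars the way down to the lower (26 mm apart).
- seat_lower (a point): where the grip point of a bracket locked in the lower slots lies, fixed to the upright 130 mm above the table; axes parallel to the locked bracket's, the slotted face 85 mm ahead (+x). Slots 16 mm wide, 40 tall, in 5 mm sheet; bottom edges (the shanks' rests) at z = 0 and -84 mm from here. Enter level, 22 to 30 mm above home, straight along +x till the pads meet the face, then go down.
- seat_upper (a point): the same for the upper slots, 286 mm above the table. For both: until the hooks are level with the slots (26 mm above home) keep the bracket at least 25 mm short of the seat along x. Going down, the bracket's tooth meets the roller catch 20 mm above home and must be pressed past it with about 5 to 20 N; it clicks some 2 mm above home.
- catch_lower (a joint): sprung steel roller in the upright's face between the two lower slots, 31 mm lower than the seat point, standing 3.5 mm out of the face. Value in m: 0 fully out (also once a bracket is locked below it), about 0.0035 when the bracket's tooth pushes it in on the way past.
- catch_upper (a joint): the same kind of roller catch between the two upper slots; 0 fully out, about 0.0035 m when pushed in by the tooth on its way past.
- stand: grey bracket stand, fixed: floor 190 x 150 x 12 mm, two places at y = -50 and 50 mm; origin on the table, x to the brackets' hooks. Either bracket in either place, upright, grip point above about x = 0, 122 mm above the table. Guide cheeks, 33 mm over their outsides: x = 52 to 68 mm up to 62 mm high, x = -46 to -30 up to 112 with a rest under the arm. Grip between; lift straight up 130 mm.
- long_grip (a point): grip point of the long bracket (plain aluminium plate 12 mm thick in y, 208 mm long with hooks, about 330 g): centre of its arm's section. x along the arm to the hooks, z up. Arm 40 mm tall, from x = -105 mm (free end) to 79. Under its hook end a rear plate, x = 61 to 79, reaches down to z = -110 mm; a slanting brace runs from it to the arm's underside at x = 15 mm.
- short_grip (a point): grip point of the short bracket, 158 mm long with hooks, about 270 g: like the long one in every way, but its arm's free end is at x = -55 mm from this point.
- long_hook (a point): on the long bracket's rear contact plane (two pads 26 mm wide, which meet the upright's face), 85 mm along +x from its grip point and level with it. Two hooks, 8 mm thick, 18 mm long: each a shank 10 mm tall with a prong hanging 22 mm below, 7 to 9 mm behind the plane; shank undersides at z = 0 and -84 mm. Between them a rounded tooth, z = -42 mm, radius 6, its crest in the contact plane.
- short_hook (a point): the same point on the short bracket: rear contact plane, 85 mm along +x from its grip point; hooks and tooth alike.
- tub_mid (a point): centre of a lidded white food tub with a green lid, 102 mm across, 66 mm tall, standing upright beside the upright; a bystander, leave it alone
- drink_mid (a point): centre (72 mm up) of an amber drink bottle, 56 mm across, 145 mm tall, standing upright beside the upright; a bystander, leave it alone
- meal_box_mid (a point): centre of a black meal box 110 x 150 x 45 mm, with a paper band, lying on the table beyond the work; a bystander, leave it alone

How it is judged:
At the end, for the whole second after the job is handed in: Long bracket locked in the lower slots, short one in the upper, both at rest: grip point within 6 mm (x, z; 7 mm in y) of its seat in the seat's axes, hooks within 4 mm of home height, arm within 0.12 rad of square to the face and of upright, catch back out to within 1.5 mm (x of long_grip in the frame of seat_lower between -0.006 and 0.006 m and y of long_grip in the frame of seat_lower between -0.007 and 0.007 m and z of long_grip in the frame of seat_lower between -0.006 and 0.006 m and z of long_hook in the frame of seat_lower between -0.004 and 0.004 m and angle between the x axis of long_grip and the x axis of seat_lower, either way round below 0.12 rad and angle between each of long_grip, short_grip's own z axis and vertical below 0.12 rad and value of joint each of catch_lower, catch_upper below 0.0015 m and x of short_grip in the frame of seat_upper between -0.006 and 0.006 m and y of short_grip in the frame of seat_upper between -0.007 and 0.007 m and z of short_grip in the frame of seat_upper between -0.006 and 0.006 m and z of short_hook in the frame of seat_upper between -0.004 and 0.004 m and angle between the x axis of short_grip and the x axis of seat_upper, either way round below 0.12 rad and linear speed of each of long_bracket, short_bracket below 0.02 m/s); the robot touches nothing.
It fails at once if the tub is shifted by more than 25 mm or tipped (distance of tub_mid from where it was at the start of the episode above 0.025 m or angle between tub_mid's own z axis and vertical above 0.4 rad).
It fails at once if the drink bottle is shifted by more than 25 mm or tipped (distance of drink_mid from where it was at the start of the episode above 0.025 m or angle between drink_mid's own z axis and vertical above 0.4 rad).
It fails at once if the meal box is shifted by more than 25 mm or tipped (distance of meal_box_mid from where it was at the start of the episode above 0.025 m or angle between meal_box_mid's own z axis and vertical above 0.4 rad).
It also fails if it takes over 72 s, if anything falls off the work surface, if the arm or the gripper's body presses on something with over 40 N, if the wrist force passes 120 N, or if a joint passes its speed limit or range.

## Robot

A 6-joint arm with a two-finger parallel gripper is mounted at the origin on the work surface. World frame = base frame: x ahead of the robot, y to its left, z up, the work surface at z = 0. Lengths are in m, angles in rad, forces in N, time in s.
With the tool pointing down it reaches from about 0.275 to 0.75 m from the base axis. Payload 10.2 kg.
Tool frame: the origin (TCP) lies midway between the tips of the shut fingers; the grasp point (between the pads) lies 19 mm behind it (env.hold_point_z is the distance from the TCP to the grasp point, in m); x points along the fingers, z is the direction in which the jaws open and shut, and the axes are right-handed (so a half turn about x gives the same grasp; the last joint's range is limited). The gripper opens to 85 mm and grips with 20 to 120 N. Pads are 22 mm wide; open, the fingers measure 114 mm over their backs; the gripper's body (76 mm by 85 mm) begins 54 mm behind the grasp point. The pads swing forward as they close: fully open they stand 13 mm farther back than shut.
Start: joints at [0.96, 0.313, 1.498, -0, 1.331, -0.223], TCP at [0.199, 0.486, 0.231] pointing down, gripper open.
Joint ranges: [-2.94, 2.94], [-0.97, 2.17], [0.19, 2.56], [-1.23, 4.37], [0.02, 3.11], [-2.88, 2.88]. Speed limits (rad/s): [2.39, 2.39, 3.01, 3.14, 3.14, 3.14].

## Interface

Orientations are given as a unit quaternion [x, y, z, w].
In Python, from bench import env, kinematics, monitor, eyes, job gives the robot as it stands. The module is installed in compiled form; this text tells all that it offers. Calls block until the motion is done:
- env.reach(position, orientation): joint-space move of the TCP to a pose.
- env.movel(position, velocity=0.15, frame=None, guard=None): straight line of the TCP; frame=None keeps the orientation; velocity is the mean speed in m/s. With guard (N) it stops when the force on the tool has changed by that much, and returns True; else False.
- env.set_joints(angles): joint-space move.
- env.release() and env.close_gripper(effort=None): open the fingers fully, or close them until they stop; effort is the grip in N (None keeps the last).
- env.hold(seconds).
- kinematics.ik(position, orientation): joint angles nearest the present ones, or None.
- monitor.sense(): the state.
- eyes.grab_frame(name): name is "scene" or "top" or "wrist"; returns a dict with "frame" (400x640x3 uint8, red, green, blue), "mtx" (3x3 intrinsics, pixels), "view" (4x4, takes a point from world to camera coordinates). Camera axes: x right, y down, z forward; pixel columns grow to the right and rows downward; lengths in m; the calibration is good to about 2 mm. A picture is of the moment at which its call begins. There is no depth.
A pose or a line that the arm cannot do raises env.MotionError and nothing moves.
- job.hand_in(): hands the job in, once; it reports no verdict.
The state is a dict: "clock": time; "joints": joint angles; "qvel": joint speeds; "joint_efforts": joint torques, N m; "position": TCP position; "ee_rot": TCP orientation; "contact_force": force on the tool from outside, world axes, zero at the start; "ft_torque": the same for the moment, N m; "finger_gap": opening from 0.0 (shut) to 1.0 (fully open).
Only numpy, scipy, OpenCV 4.12 (cv2) and the standard library are available. Lean on these libraries where they do the work, as an engineer would, in place of code of your own. Each camera call takes 0.05 s, during which the arm holds its last target.

## Working session

There is one attempt and no reset: what is moved stays moved. The work goes in short steps, each a Python script; the robot and the scene stay as the last script left them, time stands still between calls to the robot, and variables do not carry over. Pictures are saved under pics/ and viewed, and the job is handed in when it is done.

```bash
mkdir -p pics
cat > h.py <<'E'
import numpy as np, cv2, json
from bench import env, kinematics, monitor, eyes, job
def grab(n,out):
    d=eyes.grab_frame(n); np.savez('pics/'+out+'.npz',**{k:np.asarray(v) for k,v in d.items()})
    cv2.imwrite('pics/'+out+'.png',d['frame'][:,:,::-1]); return d
def st():
    s=monitor.sense(); print({k:np.round(np.asarray(s[k],float),4).tolist() for k in ('clock','joints','position','ee_rot','contact_force','ft_torque','finger_gap')}); return s
E
python3 - <<'E'
from h import *
st(); print(env.hold_point_z)
for n in ('scene','top','wrist'):
    d=grab(n,n+'0'); print(n,np.round(d['mtx'],1).tolist(),np.round(d['view'],4).tolist())
E
```

```text
{'clock': 0.0, 'joints': [0.9596, 0.3134, 1.4985, 0.0, 1.331, -0.2234], 'position': [0.1984, 0.4858, 0.2307], 'ee_rot': [-0.3944, 0.5874, 0.3941, 0.5865], 'contact_force': [0.8279, 0.7684, -0.2122], 'ft_torque': [0.006, -0.0103, -0.0336], 'finger_gap': 1.0031}
0.0187
scene [[514.1, 0.0, 315.4], [0.0, 514.1, 196.3], [0.0, 0.0, 1.0]] [[0.0037, 1.0, 0.0, -0.0272], [0.8482, -0.0031, -0.5297, -0.4233], [-0.5297, 0.002, -0.8482, 1.8204], [0.0, 0.0, 0.0, 1.0]]
top [[436.7, 0.0, 318.3], [0.0, 436.7, 198.0], [0.0, 0.0, 1.0]] [[-0.0158, -0.9999, 0.0065, 0.0218], [-0.9835, 0.0144, -0.1806, 0.6569], [0.1804, -0.0093, -0.9835, 1.1335], [0.0, 0.0, 0.0, 1.0]]
wrist [[357.5, 0.0, 319.6], [0.0, 357.5, 200.7], [0.0, 0.0, 1.0]] [[0.3771, 0.9262, -0.0007, -0.5243], [0.8785, -0.3575, 0.3168, -0.0414], [0.2932, -0.1201, -0.9485, 0.3804], [0.0, 0.0, 0.0, 1.0]]
```

View pics/scene0.png

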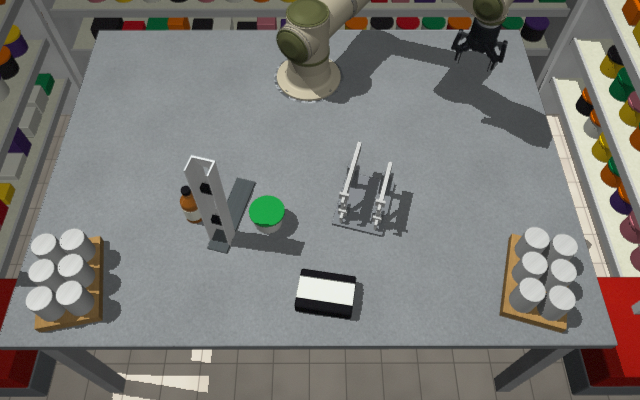

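View pics/top0.png

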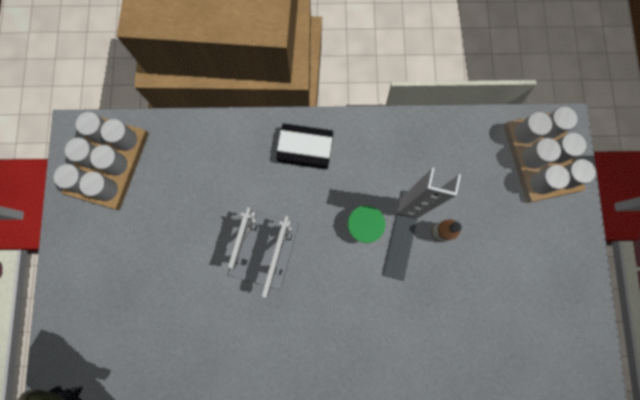

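View pics/wrist0.png

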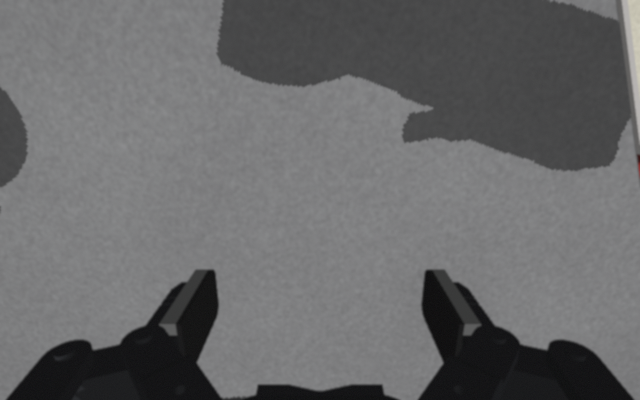

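Run:
```python
import cv2
s=cv2.imread('pics/scene0.png'); t=cv2.imread('pics/top0.png')
cv2.imwrite('pics/c1.png',cv2.resize(s[130:250,320:420],None,fx=5,fy=5,interpolation=cv2.INTER_CUBIC))
cv2.imwrite('pics/c2.png',cv2.resize(s[145:255,170:310],None,fx=5,fy=5,interpolation=cv2.INTER_CUBIC))
cv2.imwrite('pics/c3.png',cv2.resize(t[190:310,210:310],None,fx=5,fy=5,interpolation=cv2.INTER_CUBIC))
cv2.imwrite('pics/c4.png',cv2.resize(t[165:285,320:470],None,fx=5,fy=5,interpolation=cv2.INTER_CUBIC))
```

```text
(no output)
```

View pics/c1.png

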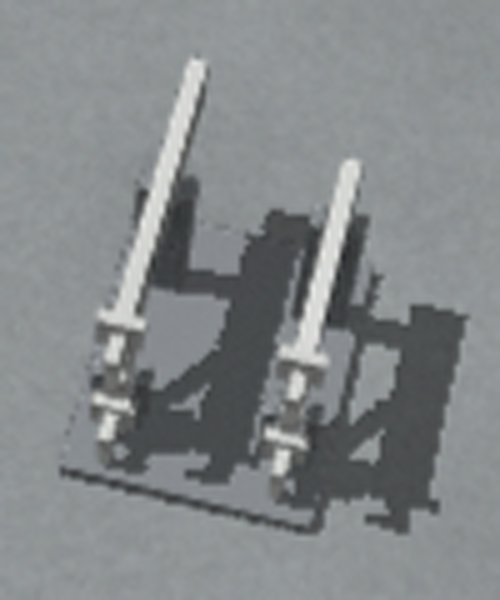

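View pics/c2.png

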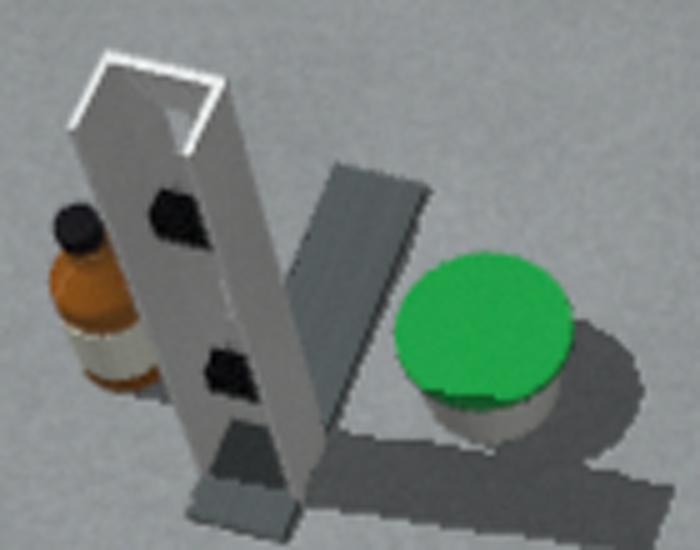

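View pics/c3.png

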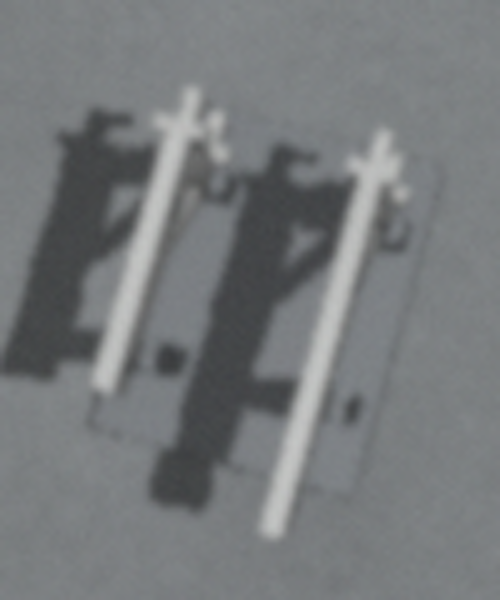

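View pics/c4.png

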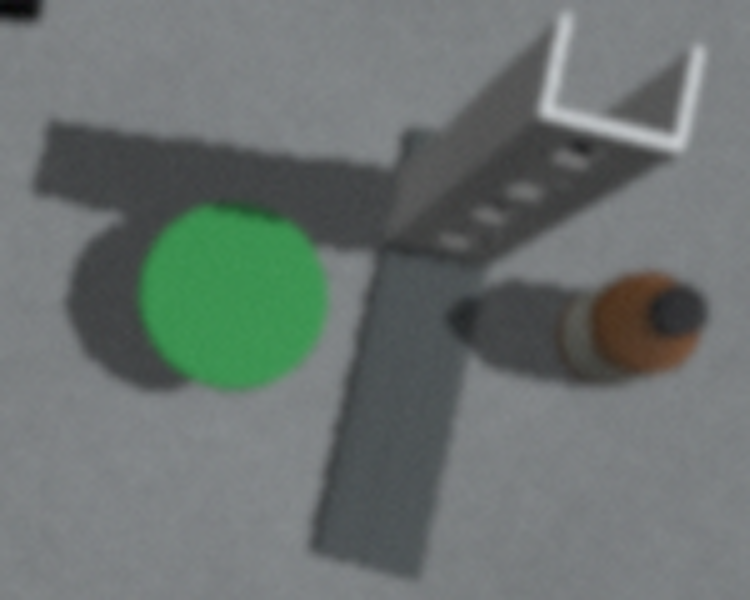

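```bash
cat > fit.py <<'E'
import numpy as np
from scipy.optimize import least_squares
cam={n:np.load(f'pics/{n}0.npz') for n in('scene','top')}
def proj(n,P):
    d=cam[n]; p=d['view'][:3,:3]@P+d['view'][:3,3]; q=d['mtx']@p; return q[:2]/q[2]
off={'c1':('scene',320,130),'c2':('scene',170,145),'c3':('top',210,190),'c4':('top',320,165)}
def fit(obs,x0):
    def r(p):
        o=[]
        c,s=np.cos(p[2]),np.sin(p[2])
        for (crop,u,v),(X,Y,Z) in obs:
            n,ox,oy=off[crop]; m=np.array([(u+.5)/5-.5+ox,(v+.5)/5-.5+oy])
            o+=list(proj(n,np.array([p[0]+c*X-s*Y,p[1]+s*X+c*Y,Z]))-m)
        return np.array(o)
    R=least_squares(r,x0); print(np.round(R.x,4),np.degrees(R.x[2]).round(2)); 
    for (a,b),e in zip(obs,R.fun.reshape(-1,2)): print('   ',a,b,e.round(2))
    return R.x
U=[(('c4',543,110),(.1,.03,.355)),(('c4',683,152),(.1,-.03,.355)),(('c4',565,12),(.145,.03,.355)),(('c4',699,46),(.145,-.03,.355)),
(('c4',312,548),(-.08,.03,.008)),(('c4',418,573),(-.08,-.03,.008)),
(('c2',105,50),(.1,-.03,.355)),(('c2',226,77),(.1,.03,.355)),(('c2',70,130),(.145,-.03,.355)),(('c2',188,155),(.145,.03,.355)),
(('c2',335,162),(-.08,-.03,.008)),(('c2',432,186),(-.08,.03,.008))]
L=[(('c3',272,535),(-.105,0,.142)),(('c3',386,128),(.103,0,.132)),(('c1',197,60),(-.105,0,.142)),(('c1',121,320),(.082,0,.142))]
S=[(('c3',104,388),(-.055,0,.142)),(('c3',192,86),(.103,0,.132)),(('c1',351,160),(-.055,0,.142)),(('c1',303,357),(.082,0,.142))]
fit(U,[.4,-.2,0]);fit(L,[.5,.1,0]);fit(S,[.5,.1,0])
E
python3 fit.py
```

```text
[ 0.518  -0.2108 -0.2776] -15.91
    ('c4', 543, 110) (0.1, 0.03, 0.355) [-1.29  0.56]
    ('c4', 683, 152) (0.1, -0.03, 0.355) [-0.75 -0.39]
    ('c4', 565, 12) (0.145, 0.03, 0.355) [-1.03 -0.33]
    ('c4', 699, 46) (0.145, -0.03, 0.355) [0.47 0.19]
    ('c4', 312, 548) (-0.08, 0.03, 0.008) [-0.58  0.18]
    ('c4', 418, 573) (-0.08, -0.03, 0.008) [-0.66  0.89]
    ('c2', 105, 50) (0.1, -0.03, 0.355) [-0.53  0.28]
    ('c2', 226, 77) (0.1, 0.03, 0.355) [-0.66  0.53]
    ('c2', 70, 130) (0.145, -0.03, 0.355) [-1.3  -0.45]
    ('c2', 188, 155) (0.145, 0.03, 0.355) [-0.42  0.42]
    ('c2', 335, 162) (-0.08, -0.03, 0.008) [-0.18 -0.06]
    ('c2', 432, 186) (-0.08, 0.03, 0.008) [-1.16 -0.48]
[ 0.5013  0.1221 -0.2707] -15.51
    ('c3', 272, 535) (-0.105, 0, 0.142) [-0.61 -0.16]
    ('c3', 386, 128) (0.103, 0, 0.132) [-0.53  0.04]
    ('c1', 197, 60) (-0.105, 0, 0.142) [-0.61 -0.42]
    ('c1', 121, 320) (0.082, 0, 0.142) [-0.67  0.27]
[ 0.5249  0.2194 -0.2627] -15.05
    ('c3', 104, 388) (-0.055, 0, 0.142) [-0.68  0.03]
    ('c3', 192, 86) (0.103, 0, 0.132) [-0.18 -0.23]
    ('c1', 351, 160) (-0.055, 0, 0.142) [-0.63 -0.41]
    ('c1', 303, 357) (0.082, 0, 0.142) [-0.34  0.24]
```

```bash
cat >> h.py <<'E'
from scipy.spatial.transform import Rotation as Ro
def ori(psi,sgn=1):
    x=np.array([0,0,-1.]); z=sgn*np.array([-np.sin(psi),np.cos(psi),0]); y=np.cross(z,x)
    return Ro.from_matrix(np.stack([x,y,z],1)).as_quat()
HZ=0.0187
E
python3 - <<'E'
from h import *
s=monitor.sense(); R=Ro.from_quat(s['ee_rot']).as_matrix(); print(R.round(3))
d=np.load('pics/wrist0.npz'); V=d['view']; C=-V[:3,:3].T@V[:3,3]; print('cam in tool',R.T@(C-s['position']), 'look', R.T@V[2,:3],'ups',R.T@V[1,:3])
for nm,P,psi in (('L',(.5013,.1221,.122),-.2707),('S',(.5249,.2194,.122),-.2627),('SL',(.5324,-.2149,.13),-.2776),('SU',(.5324,-.2149,.286),-.2776)):
  for sg in(1,-1):
    for dz in (0,.03,.13):
      q=kinematics.ik([P[0],P[1],P[2]+dz-HZ],ori(psi,sg)); print(nm,sg,dz,None if q is None else np.round(q,2).tolist())
from fit import proj,cam
def back(u,v,z,n='top'):
    d=cam[n];r=d['view'][:3,:3].T@np.linalg.inv(d['mtx'])@[u,v,1];c=-d['view'][:3,:3].T@d['view'][:3,3];return c+r*(z-c[2])/r[2]
c,s_=np.cos(-.2776),np.sin(-.2776)
for nm,u,v,z in(('tub',234,295,.066),('cap',678,312,.145),('bot',650,322,.09)):
    p=back(u/5+320,v/5+165,z);e=p[:2]-[.518,-.2108];print(nm,p.round(3),'in upright',(c*e[0]+s_*e[1]).round(3),(-s_*e[0]+c*e[1]).round(3))
E
```

```text
[[-0.001 -0.926  0.378]
 [-0.001  0.378  0.926]
 [-1.     0.    -0.001]]
cam in tool [-0.14263771  0.08180709 -0.00047016] look [ 9.48417542e-01 -3.17023430e-01  5.56882954e-04] ups [-0.31702384 -0.94841707  0.00096868]
L 1 0 [0.01, 0.43, 1.69, -0.0, 1.02, -1.29]
L 1 0.03 [0.01, 0.39, 1.66, -0.0, 1.09, -1.29]
L 1 0.13 [0.01, 0.29, 1.52, -0.0, 1.33, -1.29]
L -1 0 [0.01, 0.43, 1.69, -0.0, 1.02, 1.85]
L -1 0.03 [0.01, 0.39, 1.66, -0.0, 1.09, 1.85]
L -1 0.13 [0.01, 0.29, 1.52, -0.0, 1.33, 1.85]
S 1 0 [0.19, 0.53, 1.52, 0.0, 1.08, -1.12]
S 1 0.03 [0.19, 0.5, 1.49, 0.0, 1.15, -1.12]
S 1 0.13 [0.19, 0.41, 1.36, 0.0, 1.38, -1.12]
S -1 0 [0.19, 0.53, 1.52, -0.0, 1.08, 2.02]
S -1 0.03 [0.19, 0.5, 1.49, -0.0, 1.15, 2.02]
S -1 0.13 [0.19, 0.41, 1.36, -0.0, 1.38, 2.02]
SL 1 0 [-0.59, 0.54, 1.5, -0.0, 1.11, -1.88]
SL 1 0.03 [-0.59, 0.5, 1.47, -0.0, 1.17, -1.88]
SL 1 0.13 [-0.59, 0.42, 1.33, -0.0, 1.4, -1.88]
SL -1 0 [-0.59, 0.54, 1.5, -0.0, 1.11, 1.26]
SL -1 0.03 [-0.59, 0.5, 1.47, -0.0, 1.17, 1.26]
SL -1 0.13 [-0.59, 0.42, 1.33, -0.0, 1.4, 1.26]
SU 1 0 [-0.59, 0.4, 1.28, -0.0, 1.46, -1.88]
SU 1 0
[... 874 characters left out ...]

    ('c2', 432, 186) (-0.08, 0.03, 0.008) [-1.16 -0.48]
[ 0.5013  0.1221 -0.2707] -15.51
    ('c3', 272, 535) (-0.105, 0, 0.142) [-0.61 -0.16]
    ('c3', 386, 128) (0.103, 0, 0.132) [-0.53  0.04]
    ('c1', 197, 60) (-0.105, 0, 0.142) [-0.61 -0.42]
    ('c1', 121, 320) (0.082, 0, 0.142) [-0.67  0.27]
[ 0.5249  0.2194 -0.2627] -15.05
    ('c3', 104, 388) (-0.055, 0, 0.142) [-0.68  0.03]
    ('c3', 192, 86) (0.103, 0, 0.132) [-0.18 -0.23]
    ('c1', 351, 160) (-0.055, 0, 0.142) [-0.63 -0.41]
    ('c1', 303, 357) (0.082, 0, 0.142) [-0.34  0.24]
tub [ 0.583 -0.118  0.066] in upright 0.037 0.107
cap [ 0.562 -0.331  0.145] in upright 0.075 -0.103
bot [ 0.563 -0.333  0.09 ] in upright 0.076 -0.106
```

```bash
sed -i 's/^fit(U/if __name__=="__main__": fit(U/' fit.py
python3 - <<'E'
from h import *
env.reach([.5013,.1221,.205],ori(-.266)); st(); d=grab('wrist','w1')
P=np.array([.5013,.1221]);c,s=np.cos(-.266),np.sin(-.266)
for X,Z in((-.105,.142),(.079,.142),(.103,.132),(0,.142)):
    p=d['view'][:3,:3]@[P[0]+c*X,P[1]+s*X,Z]+d['view'][:3,3];q=d['mtx']@p;print(X,q[:2]/q[2])
E
```

```text
{'clock': 1.8833, 'joints': [0.013, 0.3148, 1.5655, 0.0002, 1.2611, -1.2928], 'position': [0.5011, 0.1229, 0.2051], 'ee_rot': [-0.4295, 0.5616, 0.4296, 0.5618], 'contact_force': [-0.4388, -0.1784, -0.0411], 'ft_torque': [0.0712, 0.073, -0.0345], 'finger_gap': 1.0005}
-0.105 [319.17254205  35.58102737]
0.079 [318.7347198  328.00326874]
0.103 [318.71908998 346.33501216]
0 [318.89441016 221.34580121]
```

View pics/w1.png

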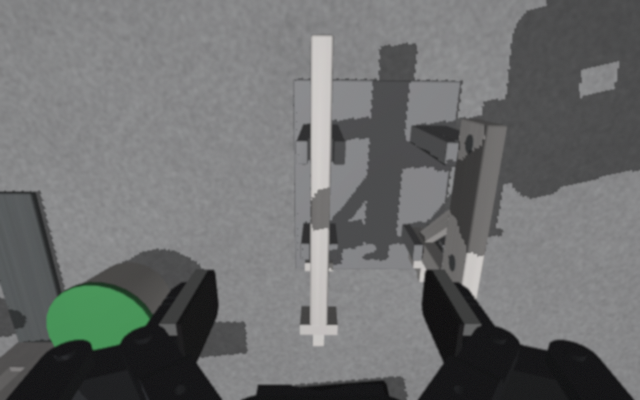

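Run:
```python
from h import *
o=ori(-.266)
env.movel([.5013,.1221,.1035],velocity=.12,frame=o); env.close_gripper(100); st()
print(env.movel([.5013,.1221,.238],velocity=.12)); st()
# above/in front of the seat
psi=-.2776; c,s=np.cos(psi),np.sin(psi)
P=np.array([.5324,-.2149])-.075*np.array([c,s])
env.reach([P[0],P[1],.26],ori(psi)); st()
grab('wrist','w2'); grab('scene','s2'); grab('top','t2')
```

```text
{'clock': 3.6, 'joints': [0.0116, 0.4325, 1.6873, 0.0001, 1.0212, -1.2932], 'position': [0.5014, 0.1222, 0.1038], 'ee_rot': [-0.4293, 0.5617, 0.4292, 0.5621], 'contact_force': [0.0486, 0.5141, 3.8447], 'ft_torque': [0.0396, 0.0853, -0.053], 'finger_gap': 0.1275}
False
{'clock': 4.875, 'joints': [0.0115, 0.2886, 1.5146, -0.0, 1.3399, -1.2932], 'position': [0.501, 0.1221, 0.2372], 'ee_rot': [-0.429, 0.5623, 0.4296, 0.5615], 'contact_force': [-0.5709, 0.4223, -2.409], 'ft_torque': [0.0261, 0.0647, -0.0066], 'finger_gap': 0.1256}
{'clock': 6.0917, 'joints': [-0.6328, 0.2363, 1.5231, 0.0004, 1.3825, -1.9271], 'position': [0.4606, -0.1935, 0.2599], 'ee_rot': [-0.4261, 0.5641, 0.4264, 0.5643], 'contact_force': [-0.6486, 0.2252, -3.1659], 'ft_torque': [0.0549, 0.0396, 0.0018], 'finger_gap': 0.1267}
```

View pics/w2.png

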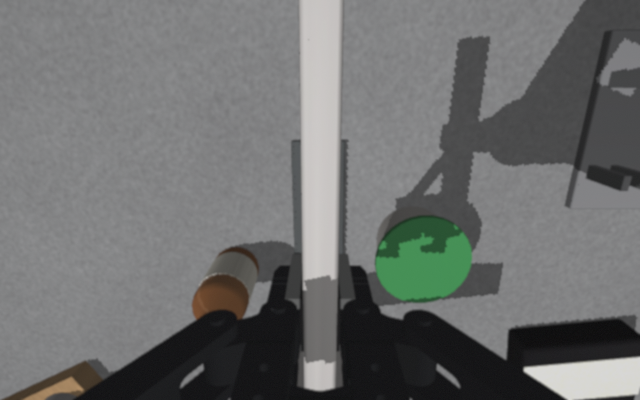

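View pics/s2.png

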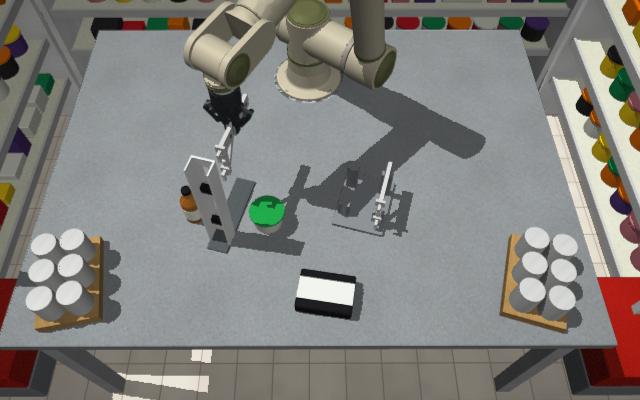

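View pics/t2.png

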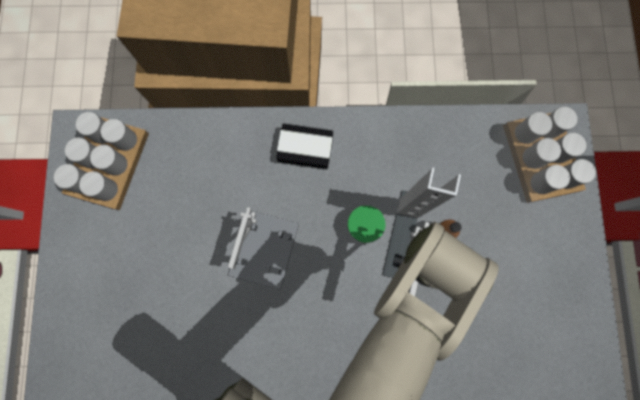

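Run:
```python
from h import *
d=np.load('pics/w2.npz');im=d['frame'][:,:,::-1]
def pr(P): 
    p=d['view'][:3,:3]@P+d['view'][:3,3];q=d['mtx']@p;return (q[:2]/q[2]).round(1)
psi=-.2776; c,s=np.cos(psi),np.sin(psi)
for X,Y in((-.08,.03),(-.08,-.03),(0,.03),(0,-.03)): print(X,Y,pr([.518+c*X-s*Y,-.2108+s*X+c*Y,.008]))
sn=monitor.sense();p=sn['position'];R=Ro.from_quat(sn['ee_rot']).as_matrix();print('tool z dir',np.degrees(np.arctan2(-R[0,2],R[1,2])))
for X,Z in((-.105,.02),(0,.02),(.079,.02)):
  for Y in(-.006,.006): print(X,Y,pr([p[0]+c*X-s*Y,p[1]+s*X+c*Y,p[2]+HZ+Z]))
cv2.imwrite('pics/c5.png',cv2.resize(im[120:280,260:380],None,fx=4,fy=4,interpolation=cv2.INTER_CUBIC)[:600])
```

```text
-0.08 0.03 [346.1 140.5]
-0.08 -0.03 [291.6 140.4]
0 0.03 [344.4 208.9]
0 -0.03 [293.2 208.8]
tool z dir -15.810158975294737
-0.105 -0.006 [298.5 -14.3]
-0.105 0.006 [345.5 -14.2]
0 -0.006 [303.6 329.1]
0 0.006 [338.  329.1]
0.079 -0.006 [305.9 486.7]
0.079 0.006 [334.5 486.7]
```

View pics/c5.png

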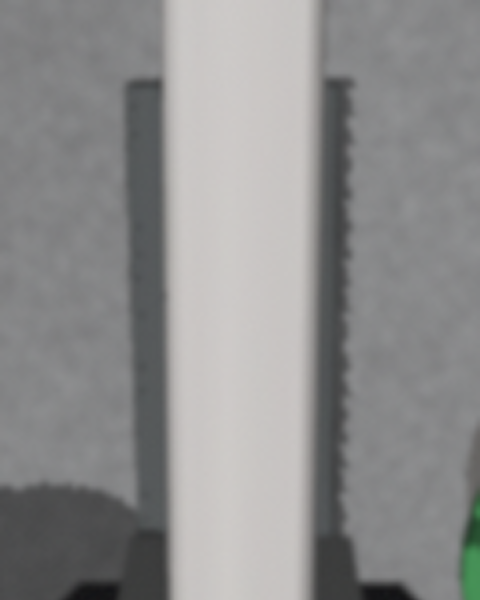

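```bash
cat >> h.py <<'E'
psi=-.2776; C_,S_=np.cos(psi),np.sin(psi); SEAT=np.array([.5324,-.2149])
def sp(x,z,y=0): return [SEAT[0]+C_*x-S_*y,SEAT[1]+S_*x+C_*y,z]
def rel():
    s=monitor.sense(); e=s['position'][:2]-SEAT; f=np.array(s['contact_force']); 
    print('t %.2f relx %.4f y %.4f z %.4f | F x %.1f y %.1f z %.1f'%(s['clock'],C_*e[0]+S_*e[1],-S_*e[0]+C_*e[1],s['position'][2],C_*f[0]+S_*f[1],-S_*f[0]+C_*f[1],f[2]),'T',np.round(s['ft_torque'],2),'gap %.3f'%s['finger_gap'])
E
python3 - <<'E'
from h import *
o=ori(psi)
env.movel(sp(-.075,.138),velocity=.12,frame=o); rel()
env.movel(sp(-.035,.138),velocity=.08); rel()
print(env.movel(sp(.008,.138),velocity=.03,guard=8)); rel()
grab('scene','s3');grab('wrist','w3')
E
python3 -c "
import cv2;s=cv2.imread('pics/s3.png');cv2.imwrite('pics/c6.png',cv2.resize(s[100:250,170:310],None,fx=4,fy=4,interpolation=cv2.INTER_CUBIC))"
```

```text
t 7.41 relx -0.0746 y -0.0001 z 0.1387 | F x 0.1 y 0.2 z -3.3 T [-0.02  0.03  0.01] gap 0.129
t 8.06 relx -0.0353 y 0.0001 z 0.1379 | F x 0.3 y 0.5 z -3.8 T [0.02 0.05 0.01] gap 0.128
True
t 9.15 relx -0.0001 y 0.0001 z 0.1369 | F x -0.5 y 0.3 z -3.7 T [0.01 0.04 0.06] gap 0.125
```

View pics/c6.png

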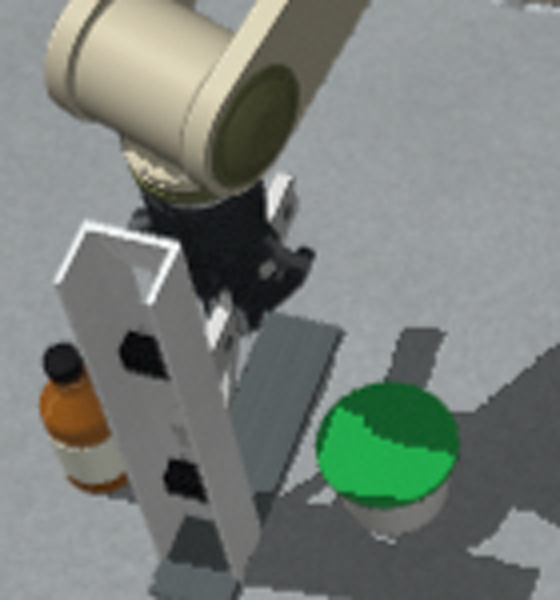

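Run:
```python
from h import *
for z in (.128,.122,.118,.115,.1125,.1105,.109):
    g=env.movel(sp(.0005,z),velocity=.03,guard=40); print(g,z,end=' '); rel()
    if g: break
```

```text
False 0.128 t 9.69 relx -0.0008 y 0.0001 z 0.1269 | F x -6.0 y -0.7 z -2.4 T [ 0.23  1.11 -0.03] gap 0.126
False 0.122 t 10.04 relx -0.0010 y 0.0002 z 0.1205 | F x -5.1 y 0.5 z -4.6 T [0.26 1.27 0.02] gap 0.126
False 0.118 t 10.32 relx -0.0002 y 0.0002 z 0.1172 | F x -5.4 y 1.6 z -6.2 T [ 0.4   1.14 -0.02] gap 0.128
False 0.115 t 10.57 relx 0.0003 y 0.0001 z 0.1149 | F x -5.6 y 0.8 z -5.9 T [0.24 0.92 0.05] gap 0.128
False 0.1125 t 10.82 relx 0.0003 y -0.0000 z 0.1126 | F x -6.5 y 0.2 z -4.5 T [0.28 0.94 0.1 ] gap 0.123
False 0.1105 t 11.07 relx 0.0004 y -0.0002 z 0.1117 | F x -11.2 y 0.4 z 4.4 T [0.41 1.31 0.11] gap 0.129
False 0.109 t 11.32 relx 0.0004 y -0.0003 z 0.1115 | F x -16.9 y 0.0 z 15.5 T [0.73 2.01 0.25] gap 0.126
```

```bash
python3 - <<'E'
from h import *
for z in (.1075,.106):
    g=env.movel(sp(-.001,z),velocity=.03,guard=40); print(g,z,end=' '); rel()
grab('wrist','w4');grab('scene','s4');grab('top','t4')
E
python3 -c "
import cv2;s=cv2.imread('pics/s4.png');cv2.imwrite('pics/c7.png',cv2.resize(s[100:250,170:310],None,fx=4,fy=4,interpolation=cv2.INTER_CUBIC))"
```

```text
False 0.1075 t 11.57 relx -0.0002 y -0.0003 z 0.1109 | F x -15.5 y 0.0 z 19.3 T [0.74 1.36 0.21] gap 0.129
False 0.106 t 11.82 relx -0.0002 y -0.0004 z 0.1106 | F x -21.3 y 1.9 z 29.5 T [1.1  2.06 0.26] gap 0.127
```

View pics/c7.png

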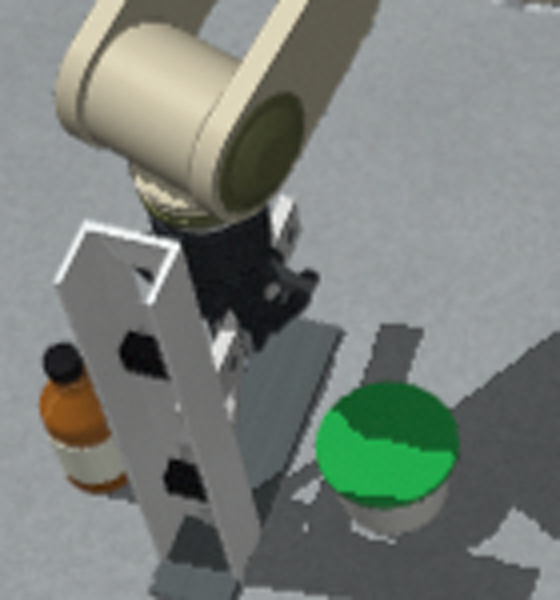

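View pics/w4.png

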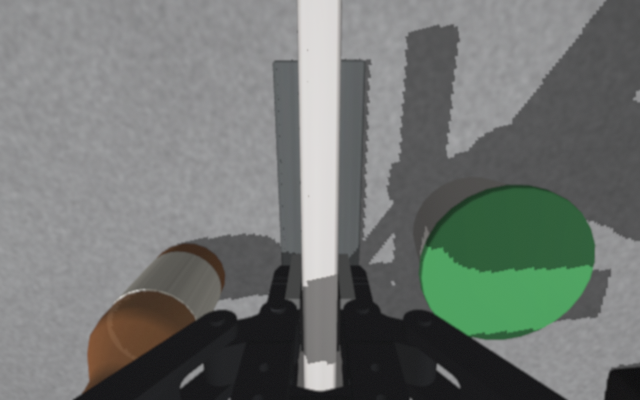

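```bash
python3 - <<'E'
from h import *
env.movel(sp(-.0003,.1112),velocity=.03); rel()
env.release(); rel()
env.movel(sp(-.0003,.25),velocity=.15); rel()
grab('wrist','w5')
env.reach([.45,.1,.27],ori(-.266)); grab('scene','s5');grab('top','t5'); rel()
E
python3 -c "
import cv2;s=cv2.imread('pics/s5.png');cv2.imwrite('pics/c8.png',cv2.resize(s[100:250,170:310],None,fx=4,fy=4,interpolation=cv2.INTER_CUBIC))
s=cv2.imread('pics/t5.png');cv2.imwrite('pics/c9.png',cv2.resize(s[165:285,320:470],None,fx=5,fy=5,interpolation=cv2.INTER_CUBIC))"
```

```text
t 12.30 relx 0.0003 y -0.0001 z 0.1118 | F x -2.0 y -1.0 z -1.0 T [-0.01  0.2   0.01] gap 0.127
t 13.01 relx -0.0003 y 0.0000 z 0.1112 | F x 0.4 y 0.2 z 0.3 T [-0.   -0.02 -0.03] gap 0.995
t 14.08 relx -0.0006 y 0.0001 z 0.2490 | F x -0.2 y -0.3 z -0.2 T [0.06 0.   0.04] gap 1.003
t 15.47 relx -0.1648 y 0.2796 z 0.2698 | F x -0.3 y -0.2 z -0.2 T [-0.05  0.06  0.03] gap 1.002
```

View pics/c8.png

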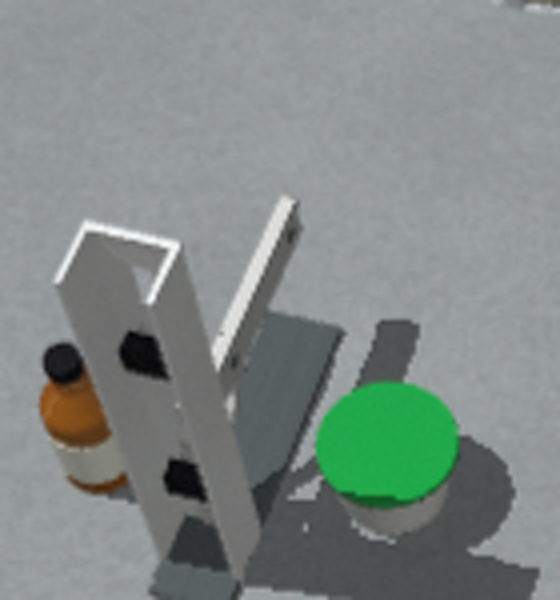

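View pics/c9.png

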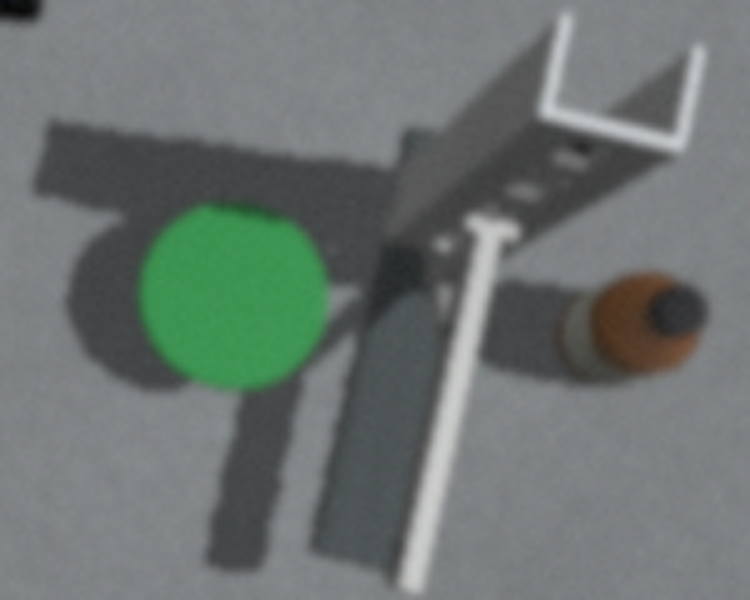

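View pics/w5.png

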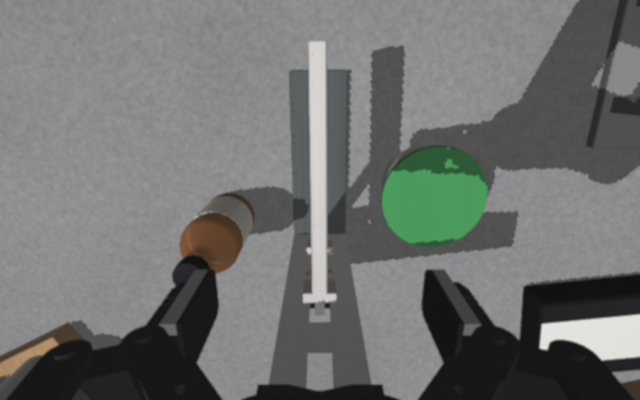

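Run:
```python
from h import *
for n in('w5','s5','t5'):
    d=np.load(f'pics/{n}.npz')
    for X in(-.105,.079):
      for dz in(0,.004): 
        x,y,z=sp(X,.150+dz);p=d['view'][:3,:3]@[x,y,z]+d['view'][:3,3];q=d['mtx']@p;uv=q[:2]/q[2]
        print(n,X,dz,uv.round(1),{'s5':((uv-[170,100])*4).round(0),'t5':((uv-[320,165])*5).round(0)}.get(n))
cv2.imwrite('pics/c10.png',cv2.resize(np.load('pics/w5.npz')['frame'][30:330,270:370,::-1],None,fx=2,fy=2))
```

```text
w5 -0.105 0 [319.8  44.2] None
w5 -0.105 0.004 [319.8  43.5] None
w5 0.079 0 [319.5 299.3] None
w5 0.079 0.004 [319.5 302.2] None
s5 -0.105 0 [241.  148.5] [284. 194.]
s5 -0.105 0.004 [240.9 147.6] [284. 190.]
s5 0.079 0 [217.3 201.6] [189. 406.]
s5 0.079 0.004 [217.  200.8] [188. 403.]
t5 -0.105 0 [401.1 281.2] [405. 581.]
t5 -0.105 0.004 [401.4 281.2] [407. 581.]
t5 0.079 0 [417.6 209.2] [488. 221.]
t5 0.079 0.004 [417.9 208.9] [490. 220.]
```

View pics/c10.png

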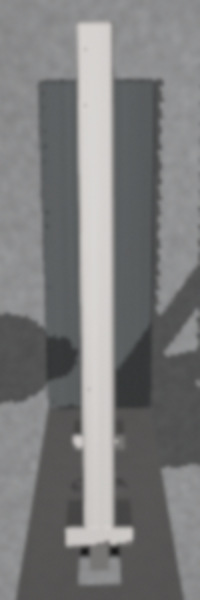

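Run:
```python
from h import *
o=ori(-.264); P=[.5249,.2194]
env.reach([*P,.205],o); d=grab('wrist','w6')
c,s=np.cos(-.264),np.sin(-.264)
for X,Z in((-.055,.142),(.079,.142),(.103,.132)):
    p=d['view'][:3,:3]@[P[0]+c*X,P[1]+s*X,Z]+d['view'][:3,3];q=d['mtx']@p;print(X,q[:2]/q[2])
```

```text
-0.055 [321.04671293 130.41390145]
0.079 [320.62320543 327.24302404]
0.103 [320.52960349 345.64902019]
```

View pics/w6.png

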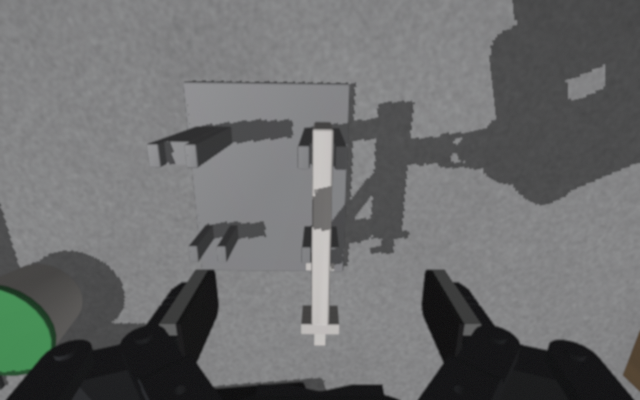

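Run:
```python
from h import *
o=ori(-.264); P=[.5249,.2194]
env.movel([*P,.1035],velocity=.12,frame=o); env.close_gripper(100); z0=monitor.sense()['position'][2]; print(z0)
env.movel([*P,.25],velocity=.12)
x,y,z=sp(-.085,.2945); env.reach([x,y,z],ori(psi)); rel()
d=grab('wrist','w7');grab('scene','s7')
def pr(P): 
    p=d['view'][:3,:3]@P+d['view'][:3,3];q=d['mtx']@p;return (q[:2]/q[2]).round(1)
c,s=C_,S_
for X,Y in((-.08,.03),(-.08,-.03),(0,.03),(0,-.03)): print(X,Y,pr([.518+c*X-s*Y,-.2108+s*X+c*Y,.008]))
```

```text
0.10374589465601113
t 20.77 relx -0.0849 y 0.0008 z 0.2944 | F x -0.1 y 0.3 z -3.0 T [ 0.05  0.06 -0.05] gap 0.128
-0.08 0.03 [344.  144.2]
-0.08 -0.03 [294.1 144.1]
0 0.03 [342.5 207. ]
0 -0.03 [295.4 206.9]
```

View pics/w7.png

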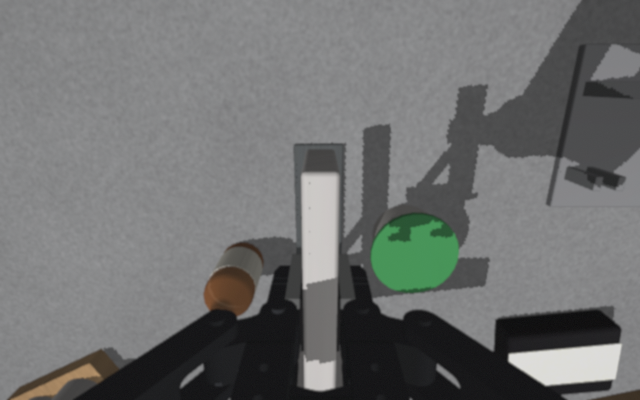

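View pics/s7.png

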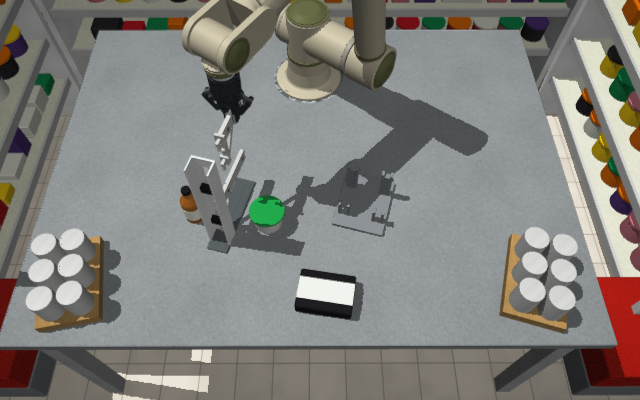

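Plate edges in the wrist view (294, 144 / 345, 144) match the prediction, and the bracket is held square. Insert now.

Run:
```python
from h import *
o=ori(psi)
env.movel(sp(-.035,.294),velocity=.08,frame=o); rel()
g=env.movel(sp(.008,.294),velocity=.03,guard=8); print(g); rel()
s=monitor.sense(); e=s['position'][:2]-SEAT; rx=C_*e[0]+S_*e[1]
if g and abs(rx)<.006:
  for z in (.288,.284,.278,.274,.271,.2685,.2665,.265,.2635,.262):
    g=env.movel(sp(.0005,z),velocity=.03,guard=40); print(g,z,end=' '); rel()
    if g: break
grab('scene','s8')
```

```text
t 21.64 relx -0.0352 y 0.0001 z 0.2940 | F x -0.5 y -0.7 z -3.3 T [ 0.03  0.08 -0.05] gap 0.127
True
t 22.73 relx 0.0003 y -0.0000 z 0.2929 | F x -0.7 y -0.1 z -3.0 T [ 0.01  0.08 -0.01] gap 0.129
False 0.288 t 23.03 relx 0.0004 y 0.0000 z 0.2876 | F x -1.3 y 0.2 z -2.6 T [0.1  0.39 0.05] gap 0.128
False 0.284 t 23.32 relx -0.0003 y 0.0000 z 0.2837 | F x -5.9 y -0.0 z -1.3 T [0.28 1.13 0.01] gap 0.131
False 0.278 t 23.67 relx -0.0006 y 0.0001 z 0.2768 | F x -5.9 y -0.3 z -4.2 T [0.36 1.38 0.01] gap 0.127
False 0.274 t 23.95 relx -0.0001 y 0.0001 z 0.2732 | F x -4.5 y -0.1 z -6.2 T [ 0.35  1.15 -0.  ] gap 0.127
False 0.271 t 24.20 relx 0.0005 y 0.0000 z 0.2710 | F x -4.7 y -0.0 z -3.9 T [0.29 0.75 0.05] gap 0.125
False 0.2685 t 24.45 relx 0.0005 y -0.0000 z 0.2687 | F x -4.8 y -0.0 z -3.1 T [0.23 0.75 0.07] gap 0.131
False 0.2665 t 24.70 relx 0.0006 y -0.0001 z 0.2677 | F x -7.9 y -0.4 z 2.1 T [0.26 0.93 0.11] gap 0.128
False 0.265 t 24.95 relx 0.0006 y -0.0002 z 0.2675 | F x -11.4 y -0.4 z 10.0 T [0.5  1.34 0.11] gap 0.127
False 0.2635 t 25.20 relx 0.0004 y -0.0002 z 0.2672 | F x -15.9 y 0.9 z 16.3 T [0.72 1.87 0.09] gap 0.127
False 0.262 t 25.45 relx 0.0003 y -0.0003 z 0.2670 | F x -21.2 y 0.8 z 24.2 T [0.95 2.38 0.19] gap 0.128
```

Run:
```python
from h import *
env.movel(sp(0,.2673),velocity=.03); rel()
env.release(); rel()
env.movel(sp(0,.40),velocity=.15); rel()
grab('wrist','w9')
env.reach([.42,.12,.33],ori(-.266)); grab('scene','s9');grab('top','t9'); rel()
for n in('w9','s9','t9'):
    d=np.load(f'pics/{n}.npz')
    for X,Z in((-.055,.306),(.079,.306),(-.105,.150)):
        p=d['view'][:3,:3]@sp(X,Z)+d['view'][:3,3];q=d['mtx']@p;uv=q[:2]/q[2]
        print(n,X,uv.round(1),{'s9':((uv-[170,100])*4).round(0),'t9':((uv-[320,165])*5).round(0)}.get(n))
s=cv2.imread('pics/s9.png');cv2.imwrite('pics/c11.png',cv2.resize(s[100:250,170:310],None,fx=4,fy=4,interpolation=cv2.INTER_CUBIC))
s=cv2.imread('pics/t9.png');cv2.imwrite('pics/c12.png',cv2.resize(s[165:285,320:470],None,fx=5,fy=5,interpolation=cv2.INTER_CUBIC))
```

```text
t 25.82 relx 0.0005 y -0.0001 z 0.2677 | F x -3.0 y 0.2 z 3.7 T [0.07 0.08 0.07] gap 0.124
t 26.53 relx 0.0000 y 0.0000 z 0.2673 | F x 0.8 y 0.7 z 0.4 T [-0.04 -0.02 -0.  ] gap 0.999
t 27.57 relx -0.0001 y 0.0001 z 0.3991 | F x 0.3 y -0.6 z -0.9 T [ 0.03 -0.03  0.02] gap 0.998
t 29.07 relx -0.1991 y 0.2908 z 0.3300 | F x 0.2 y -1.2 z 0.1 T [ 0.03 -0.01 -0.04] gap 0.999
w9 -0.055 [319.8 125.8] None
w9 0.079 [319.6 303. ] None
w9 -0.105 [319.6  58.9] None
s9 -0.055 [226.8 126.2] [227. 105.]
s9 0.079 [206.8 167.8] [147. 271.]
s9 -0.105 [241.  148.5] [284. 194.]
t9 -0.055 [420.7 258.3] [504. 467.]
t9 0.079 [434.2 198. ] [571. 165.]
t9 -0.105 [401.1 281.2] [405. 581.]
```

View pics/c11.png

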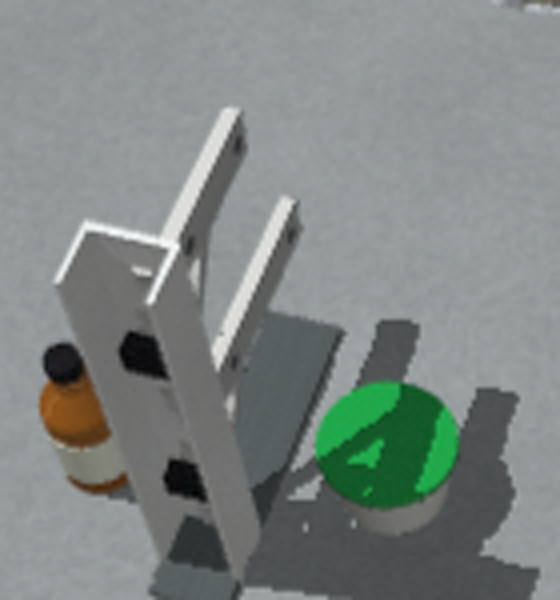

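View pics/c12.png

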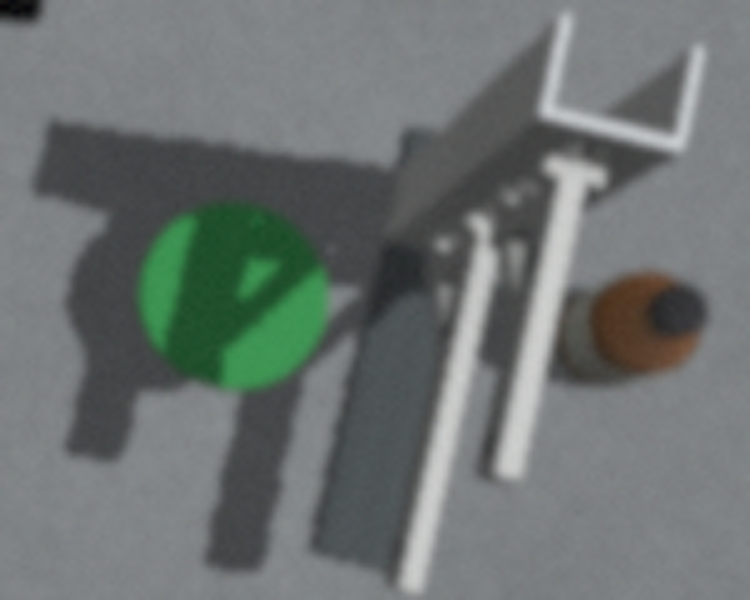

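View pics/w9.png

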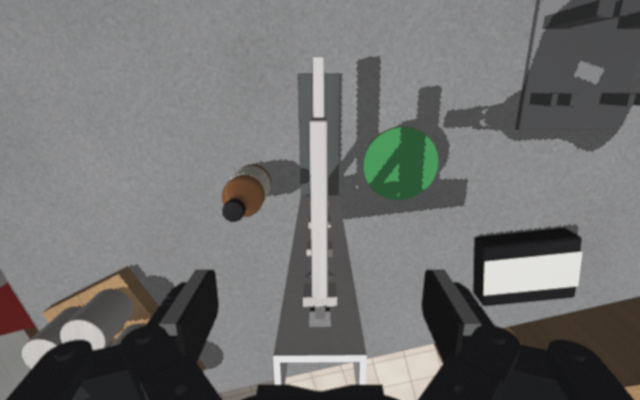

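Run:
```python
from h import *
x,y,z=sp(.02,.37); env.reach([x,y,z],ori(psi)); env.close_gripper(20); rel()
env.movel(sp(.02,.318),velocity=.1); 
print(env.movel(sp(.02,.298),velocity=.015,guard=20)); rel()
env.movel(sp(.02,.320),velocity=.05)
env.movel(sp(-.045,.320),velocity=.1)
print(env.movel(sp(-.045,.298),velocity=.012,guard=4)); rel()
env.movel(sp(-.045,.37),velocity=.1)
```

```text
t 31.21 relx 0.0200 y -0.0001 z 0.3700 | F x -0.2 y 0.2 z -0.0 T [-0.05 -0.01  0.01] gap -0.000
True
t 32.88 relx 0.0199 y -0.0001 z 0.3042 | F x -0.6 y 0.3 z 5.0 T [0.05 0.11 0.02] gap -0.001
True
t 35.51 relx -0.0452 y -0.0000 z 0.3022 | F x -2.2 y 0.6 z 3.6 T [0.04 0.15 0.04] gap 0.000
```

Run:
```python
from h import *
env.reach([.42,.12,.33],ori(-.266)); env.hold(.5); grab('scene','s10'); 
a=cv2.imread('pics/s9.png').astype(int);b=cv2.imread('pics/s10.png').astype(int)
print('diff near upright',abs(a-b)[100:250,170:310].max(2).max(), (abs(a-b)[100:250,170:310].max(2)>25).sum())
rel(); print(job.hand_in())
```

```text
diff near upright 26 1
t 38.15 relx -0.1998 y 0.2912 z 0.3300 | F x 1.1 y 0.2 z 0.7 T [0.02 0.05 0.  ] gap -0.000
the job is handed in; nothing more can be done
None
```

View pics/s10.png

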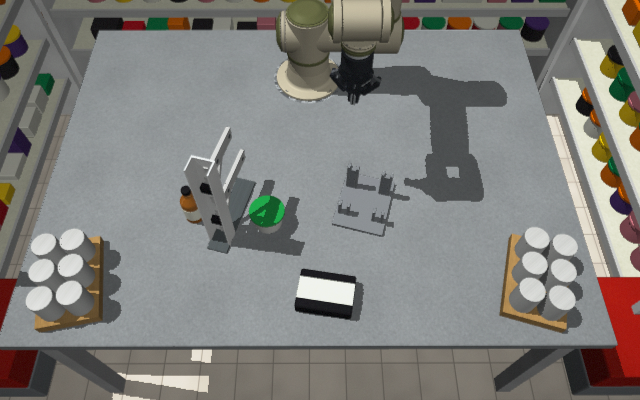

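I hung the long bracket in the lower slots, then the short one in the upper slots. I let both go, backed the arm clear, and handed in at about 38 s.

**Insertion:** Both brackets met the face at the expected depth, within 0.5 mm. Both came to a hard stop within about 1 mm of home height with 24–30 N pressing down.

**Final picture:** Both brackets hang in line with the upright, and the tub, drink bottle and meal box look where they were at the start. Nothing around the upright moved between the last two pictures.

**Doubts and disagreements:**
- **Catches:** No camera shows the roller catches and I never read their values. I also saw no clear force step at the click, so "locked" rests on where the brackets stopped.
- **Short bracket level:** Touching its top edge read about 2 mm low near the grip point and about 4 mm low near the free end. That suggests a droop of about 0.03 rad, against 0.12 allowed, though the readings include some give in the arm.
- **Free-end position:** In the top and wrist pictures the free ends appear 2–6 mm nearer the robot than predicted, more so for the short bracket. The scene picture did not show this. I put it down partly to calibration and droop and did not resolve it.
- **Long bracket:** I did not do the touch check on it, because the short bracket was in the way.

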